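# Square a wiring duct against the jig's fence and lock it

## Robot

A 7-joint arm with a two-finger parallel gripper is mounted at the origin on the work surface. World frame = base frame: x ahead of the robot, y to its left, z up, the work surface at z = 0. Lengths are in m, angles in rad, forces in N, time in s.
With the tool pointing down it reaches from about 0.425 to 0.925 m from the base axis. Payload 6.8 kg.
Tool frame: the origin (TCP) lies midway between the tips of the shut fingers; the grasp point (between the pads) lies 19 mm behind it; z points along the fingers, y is the direction in which the jaws open and shut (so a half turn about z gives the same grasp; the last joint's range is limited). The gripper opens to 85 mm and grips with 20 to 120 N. Pads are 22 mm wide; open, the fingers measure 114 mm over their backs; the gripper's body (76 mm by 85 mm) begins 54 mm behind the grasp point. The pads swing forward as they close: fully open they stand 13 mm farther back than shut.
Start: joints at [1.092, 0.477, 0.022, 1.555, -0.011, 1.109, -0.083], TCP at [0.245, -0.629, 0.208] pointing down, gripper open.
Joint ranges: [-2.96, 2.96], [-0.34, 2.1], [-1.41, 1.46], [0.24, 2.44], [-1.37, 4.51], [0.17, 1.92], [-2.96, 2.96]. Speed limits (rad/s): [2.39, 2.39, 3.14, 3.14, 3.14, 3.14, 3.14].

## Interface

Orientations are given as a unit quaternion [w, x, y, z].
In Python, from station import readout, eyes, ticket gives the robot as it stands. The module is installed in compiled form; this text tells all that it offers.
- The arm moves only by the shell command python3 -m crank 'ROWS' [FORCE]. ROWS is JSON, a list of rows, each an object of numbers: "jaw": the opening in per cent of the stroke, from 0 (shut) to 100 (fully open); "x", "y", "z": the shift along the tool's x, y, z in mm; "ax", "ay", "az": the turn, a rotation vector about the tool's x, y, z in degrees. In form: [{"jaw": .., "x": .., "y": .., "z": .., "ax": .., "ay": .., "az": ..}, ...]. A call has 1 to 12 rows; each row shifts and turns the commanded pose from where the row before left it, along the tool's axes as they then stand; what a row does not reach is not made up. A row lasts 1/8 s, in which the tool goes at most 62.5 mm and 10.7 degrees, less where a joint would pass 70% of its speed; a pose out of reach is approached as far as the arm can. A call with a gripper value outside its range is refused whole. The fingers move at their own pace and stop on an object; FORCE is the grip in N (left out, the last holds). Time passes only in rows, so rows that do not move let the fingers close. It gives the time, the measured TCP pose, the force and the opening at its end, in the units of the state.
- readout.get_obs(): the state, without advancing time (a new reading comes with each control period).
- eyes.read_camera(name): name is "side" or "top" or "wrist"; returns (picture, depth): 420x560x3 uint8, red, green, blue; 420x560 float32, m along the optical axis (not along the pixel's ray), 0 where there is no reading.
- eyes.calibration(name): a dict with "fx", "fy", "cx", "cy" (pixels), "R" (3x3) and "t" (3): a world point X has camera coordinates R X + t. Camera axes: x right, y down, z forward; pixel columns grow to the right and rows downward; lengths in m; the calibration is good to about 2 mm. A picture is of the moment at which its call begins: read the wrist's pose just before it. calibration takes no time and is no camera call; for the wrist camera it gives the pose at the moment of the call.
- ticket.hand_in(): hands the job in, once; it reports no verdict.
The state is a dict: "t": time; "q": joint angles; "joint_vel": joint speeds; "joint_torque": joint torques, N m; "eef_pos": TCP position; "tool_rot": TCP orientation; "contact_force": force on the tool from outside, world axes, zero at the start; "torque": the same for the moment, N m; "gripper_width": opening from 0.0 (shut) to 1.0 (fully open).
Only numpy, scipy, OpenCV 4.12 (cv2) and the standard library are available. Lean on these libraries where they do the work, as an engineer would, in place of code of your own. Each camera call takes 0.05 s, during which the arm holds its last target. There are 200 camera calls.

## Task

Without lifting it, push the long lidded wiring duct on the jig board along the board until its whole long side lies flush against the low metal fence. Then turn the black ball knob behind the fence fully round to its stop, so that the steel retaining finger lies straight across the top of the duct; turn it by the ball, do not push the finger itself. Leave the other things lying about where they are.

Things in the scene. Friction and masses are not known exactly. Their poses are not given: they have to be found in the camera images.
- jig: Fixed plywood board 360 x 340 x 12 mm on the bench with an aluminium fence: 300 mm long (y), 18 mm thick, 25 mm high above the board. Origin: bench level, below the middle of the fence face the duct must meet. That face is the plane x = 0; the fence spans x 0 to 18, the board x -240 to 120. The duct lies on the -x (robot) side and is pushed to +x. Knob axis: x = 38, y = 0.
- duct: Loose grey plastic wiring duct, slotted sides, lid on: a closed box 80 mm wide (its x), 200 mm long (its y), 40 mm high, 0.2 to 0.45 kg, too wide for most grippers. Origin: centre of its underside, which slides on the board top, 12 mm above the bench. Starts 45 to 70 mm (centre) short of its place, turned up to 0.3 rad. Its +x long side must meet the fence.
- duct_left_end (a point): Point on the +x long side of the duct, at its +y end: 40 mm in x, 100 mm in y, 10 mm up from the duct's origin. On the fence's face plane (jig x = 0) when flush.
- duct_right_end (a point): Same at the -y end: 40 mm in x, -100 mm in y, 10 mm up.
- clamp (a joint): Turn of the ball knob and its retaining finger about the vertical, rad; grows anticlockwise from above. At 0 the finger points along the jig's +y, parallel with the fence; at the hard stop, 1.57, along the jig's -x, straight across fence and duct. Starts at 0.15 to 0.45. Stays where it is left; about 0.1 N m turns it.
- ball_centre (a point): Centre of the smooth black ball knob, 44 mm in diameter, 115 mm above the bench, on the knob's vertical axis. It sits on a 14 mm stem; slips unless gripped across its widest part.
- retainer_tip (a point): Point near the free end of the flat steel retaining finger below the ball, fixed to the knob and turning with it. The finger reaches 82 mm from the knob axis (this point 80 mm), is 14 mm wide and lies between 55 and 61 mm above the bench (3 mm above the duct lid). Not to be pushed directly.
- relay: Bystander: loose clear-topped relay, 30 x 30 x 34 mm, on the board near the robot-side edge, about jig x = -215 mm, y = 0, between the two ends of the duct. Origin: centre of its underside.
- terminals: Bystander: loose grey terminal block on steel strip, 36 x 70 x 33 mm, on the board behind the fence, to the right. Origin: centre of its underside.
- contactor: Bystander: loose black contactor, 75 x 45 x 83 mm, on the bench left of the board.  Origin: centre of its underside.
- offcut: Bystander: loose short narrow duct, 40 x 120 x 40 mm, on the bench right of the board. Origin: centre of its underside.
- screwdriver: Bystander: screwdriver about 200 mm long lying on the bench left of the board.
- wrench: Bystander: wrench about 170 mm long lying on the bench right of the board.
Mind the look-alikes: they are no part of the job. What is shaped like the duct but blue, green or purple is not meant.

How it is judged:
On the way, in this order (a step that is already met when the one before it is completed fails the run):
1. the duct lies flush against the fence at both ends, the retaining finger not yet turned over (x of each of duct_left_end, duct_right_end in the frame of jig above -0.004 m and value of joint clamp below 0.9 rad), for 0.2 s.
2. the knob is turned round to its stop (value of joint clamp above 1.36 rad), for 0.2 s.
At the end, for the whole second after the job is handed in: Both ends of the duct's +x side are within 4 mm of the fence's face, the duct lies flat and at rest with the retaining finger over it (duct centre within 85 mm of the knob along the fence), and the knob is at 1.36 rad or more (stop at 1.57) (x of each of duct_left_end, duct_right_end in the frame of jig above -0.004 m and y of duct in the frame of jig between -0.085 and 0.085 m and value of joint clamp above 1.36 rad and angle between duct's own z axis and vertical below 0.05 rad and linear speed of duct below 0.01 m/s); the robot touches nothing.
It fails at once if the duct is lifted more than 12 mm off the board (height (world z) of duct above 0.024 m).
It fails at once if the robot pushes the retaining finger directly (contact force between clamp_c3 and the fingers above 2 N or contact force between clamp_c3 and the arm above 2 N).
It fails at once if a bystander is moved more than 25 mm (distance of any of relay, terminals, contactor, offcut, screwdriver, wrench from where it was at the start of the episode above 0.025 m).
It also fails if it takes over 58 s, if anything falls off the work surface, if the arm or the gripper's body presses on something with over 40 N, if the wrist force passes 120 N, or if a joint passes its speed limit or range.

## Working session

There is one attempt and no reset: what is moved stays moved. The work goes in short steps, Python scripts to look and compute and a shell command to move; the robot and the scene stay as the last step left them, time stands still between calls to the robot, and variables do not carry over. Pictures are saved under pics/ and viewed, about 8 in all and at most 12, crops included, and the job is handed in when it is done.

```bash
mkdir -p pics
cat > h.py <<'E'
import numpy as np, cv2
from station import readout, eyes, ticket
def snap(n,f):
    c=eyes.calibration(n); p,d=eyes.read_camera(n)
    cv2.imwrite(f'pics/{f}.png',p[:,:,::-1]); np.savez(f'pics/{f}.npz',p=p,d=d,**{k:np.array(v) for k,v in c.items()})
def load(f): return np.load(f'pics/{f}.npz')
def world(L,u,v,z=None):
    d=L['d'][int(v),int(u)]
    r=np.array([(u-L['cx'])/L['fx'],(v-L['cy'])/L['fy'],1]); R=L['R'];t=L['t']
    if z is not None:
        o=-R.T@t; k=R.T@r; return o+k*(z-o[2])/k[2]
    return R.T@(r*d-t)
E
python3 - <<'E'
from h import *
snap('top','top0'); snap('side','side0')
o=readout.get_obs(); print(o['t'],o['eef_pos'],o['tool_rot'],o['gripper_width'])
a=cv2.imread('pics/top0.png')
E
```

```text
0.1 [ 0.24438406 -0.62860424  0.20743189] [-7.88597879e-04  9.82862321e-01  1.84339349e-01 -2.02171756e-04] 1.0015752989250768
```

View pics/top0.png

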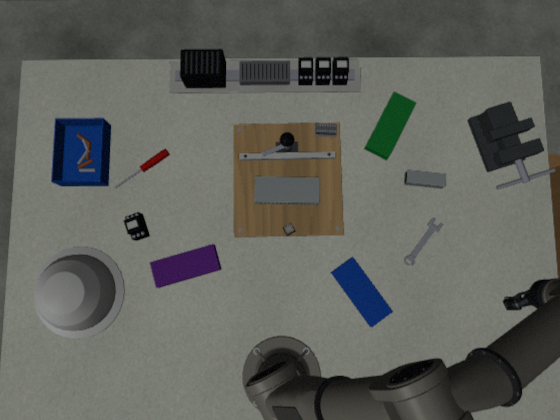

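View pics/side0.png

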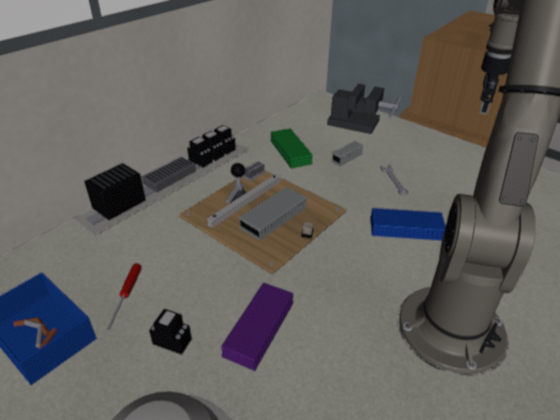

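The duct is the grey one on the board (top 287,190). The blue (361,291), green (390,126) and purple (185,265) boxes are look-alikes, and the short grey one (425,179) is the offcut. I'll confirm this in an enlarged crop.

Run:
```python
from h import *
a=cv2.imread('pics/top0.png')[115:245,225:355]
cv2.imwrite('pics/crop0.png',cv2.resize(a,None,fx=4.6,fy=4.6,interpolation=cv2.INTER_CUBIC))
```

```text
(no output)
```

View pics/crop0.png

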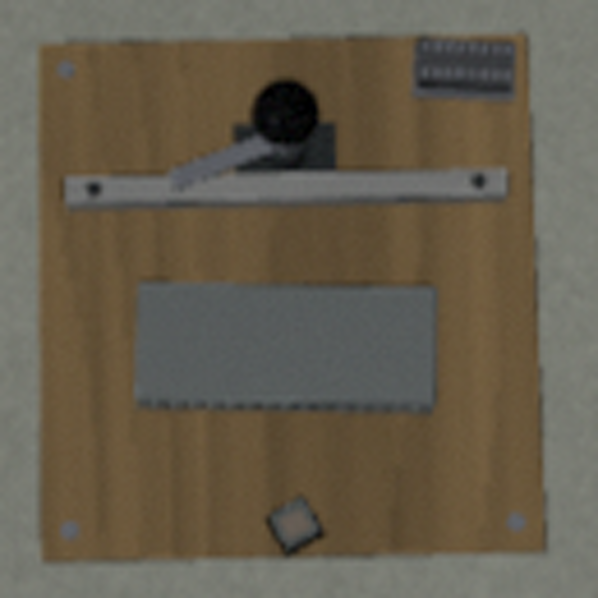

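The crop confirms it: lidded grey duct with corners (138,284), (436,287), (434,405), (135,402), the fence above it, and the ball at (285,112). The finger points to the left and the relay is at (296,524).

Run:
```python
from h import *
L=load('top0')
for n,z,ps in [('board',.012,[(42,45),(527,37),(545,552),(42,561)]),('fence',.037,[(66,177),(506,169),(506,196),(68,204)]),('duct',.052,[(138,284),(436,287),(434,405),(135,402)]),('ball',.115,[(285,112)]),('tip',.058,[(178,184)]),('relay',.046,[(296,524)]),('term',.045,[(465,65)])]:
    for u,v in ps: print(n,world(L,u/4.6+225-.4,v/4.6+115-.4,z).round(4))
print(eyes.calibration('wrist'))
```

```text
board [0.7773 0.1478 0.012 ]
board [ 0.7809 -0.1884  0.012 ]
board [ 0.4234 -0.1932  0.012 ]
board [0.4189 0.1445 0.012 ]
fence [0.6771 0.1282 0.037 ]
fence [ 0.6809 -0.1696  0.037 ]
fence [ 0.6622 -0.1692  0.037 ]
fence [0.6584 0.1267 0.037 ]
duct [0.6    0.0784 0.052 ]
duct [ 0.5969 -0.12    0.052 ]
duct [ 0.5175 -0.1175  0.052 ]
duct [0.5205 0.0801 0.052 ]
ball [ 0.7001 -0.0199  0.115 ]
tip [0.6667 0.0515 0.058 ]
relay [ 0.4396 -0.0259  0.046 ]
term [ 0.7514 -0.1424  0.045 ]
{'fx': 326.7532212890317, 'fy': 326.7532212890317, 'cx': 276.68368428709584, 'cy': 207.79546773873577, 'R': array([[ 3.62077894e-01, -9.32147799e-01, -2.82209301e-04],
       [-8.94891834e-01, -3.47691116e-01,  2.79784728e-01],
       [-2.60898840e-01, -1.01051318e-01, -9.60062720e-01]]), 't': array([-0.67519171, -0.03607499,  0.37828756])}
```

```bash
cat > go.py <<'E'
# usage: go.py x y z yaw_deg : tool-frame shift (mm) and az (deg) still needed
import sys; from h import *
from scipy.spatial.transform import Rotation as Ro
o=readout.get_obs(); q=o['tool_rot']; M=Ro.from_quat([*q[1:],q[0]]).as_matrix()
x,y,z,yaw=map(float,sys.argv[1:5]); yaw=np.radians(yaw)
T=np.array([[np.cos(yaw),np.sin(yaw),0],[np.sin(yaw),-np.cos(yaw),0],[0,0,-1]]).T
e=np.array([x,y,z])-o['eef_pos']
print('t',o['t'],'pos',o['eef_pos'].round(4),'q',np.round(o['q'],2),'F',np.round(o['contact_force'],1),'w',o['gripper_width'])
print('shift now-axes',(1000*M.T@e).round(1),' in goal axes',(1000*T.T@e).round(1),' turn deg',np.degrees(Ro.from_matrix(M.T@T).as_rotvec()).round(2))
E
python3 -m crank '[{"jaw":100,"az":10.2},{"jaw":100,"az":10.2},{"jaw":100}]' && python3 go.py 0.494 -0.021 0.2 0.73
```

```text
schema error: expected keys jaw, x, y, z, ax, ay, az
```

```bash
python3 -m crank '[{"jaw":100,"x":0,"y":0,"z":0,"ax":0,"ay":0,"az":10.2},{"jaw":100,"x":0,"y":0,"z":0,"ax":0,"ay":0,"az":10.2},{"jaw":100,"x":0,"y":0,"z":0,"ax":0,"ay":0,"az":0}]' && python3 go.py 0.494 -0.021 0.2 0.73
```

```text
t: 0.48
eef_pos: [0.2446, -0.6288, 0.2078]
tool_rot: [-0.0, 1.0, 0.008, -0.0]
contact_force: [0.7, -0.2, 0.6]
gripper_width: 1.0
t 0.475 pos [ 0.2446 -0.6288  0.2078] q [ 1.04  0.48  0.1   1.56 -0.05  1.11 -0.41] F [ 0.7 -0.2  0.6] w 0.9998215290912033
shift now-axes [ 259.4 -603.6    8.1]  in goal axes [ 257.1 -604.6    7.8]  turn deg [-0.04  0.04  0.21]
```

```bash
python3 -m crank '[{"jaw":100,"x":21,"y":-50,"z":0,"ax":0,"ay":0,"az":0},{"jaw":100,"x":21,"y":-50,"z":0,"ax":0,"ay":0,"az":0},{"jaw":100,"x":21,"y":-50,"z":0,"ax":0,"ay":0,"az":0},{"jaw":100,"x":21,"y":-50,"z":0,"ax":0,"ay":0,"az":0},{"jaw":100,"x":21,"y":-50,"z":0,"ax":0,"ay":0,"az":0},{"jaw":100,"x":21,"y":-50,"z":0,"ax":0,"ay":0,"az":0},{"jaw":100,"x":21,"y":-50,"z":0,"ax":0,"ay":0,"az":0},{"jaw":100,"x":21,"y":-50,"z":0,"ax":0,"ay":0,"az":0},{"jaw":100,"x":21,"y":-50,"z":0,"ax":0,"ay":0,"az":0},{"jaw":100,"x":21,"y":-50,"z":0,"ax":0,"ay":0,"az":0},{"jaw":100,"x":21,"y":-50,"z":0,"ax":0,"ay":0,"az":0},{"jaw":100,"x":21,"y":-50,"z":0,"ax":0,"ay":0,"az":0}]' && python3 go.py 0.494 -0.021 0.2 0.73; python3 -c "
from h import *
snap('wrist','w1')"
```

```text
t: 1.98
eef_pos: [0.4882, -0.024, 0.2085]
tool_rot: [0.0, 1.0, 0.009, 0.0]
contact_force: [1.2, 0.1, 0.0]
gripper_width: 1.002
t 1.975 pos [ 0.4882 -0.024   0.2085] q [ 0.19  0.19 -0.3   1.97  0.07  0.99 -1.7 ] F [1.2 0.1 0. ] w 1.0016844556058062
shift now-axes [ 5.9 -2.9  8.5]  in goal axes [ 5.9 -2.9  8.5]  turn deg [ 0.03 -0.03  0.36]
```

View pics/w1.png

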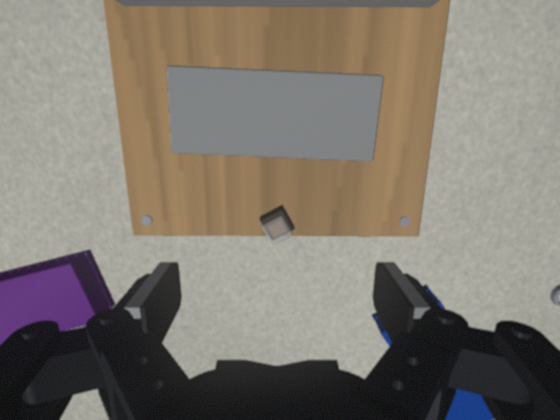

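The wrist view shows the duct corners at (169,66), (382,75), (373,160) and (172,152), the relay top at (277,228), and the fence along the top edge near row 6.

Run:
```python
from h import *
L=load('w1')
for z,ps in [(.052,[(169,66),(382,75),(373,160),(172,152)]),(.046,[(277,228),(262,220),(278,207)]),(.037,[(120,6),(437,7)])]:
    for u,v in ps: print(z,world(L,u,v,z).round(4),world(L,u,v).round(4))
```

```text
0.052 [0.5986 0.0752 0.052 ] [0.5986 0.0751 0.0522]
0.052 [ 0.5946 -0.1198  0.052 ] [ 0.5946 -0.1197  0.0524]
0.052 [ 0.5166 -0.1194  0.052 ] [ 0.5113 -0.1312  0.0126]
0.052 [0.5207 0.078  0.052 ] [0.5207 0.0781 0.0514]
0.046 [ 0.4417 -0.0262  0.046 ] [ 0.4413 -0.0262  0.0448]
0.046 [ 0.4504 -0.0102  0.046 ] [ 0.4445 -0.0095  0.0284]
0.046 [ 0.465  -0.0268  0.046 ] [ 0.4569 -0.0271  0.0178]
0.037 [0.6502 0.1207 0.037 ] [0.6574 0.1321 0.0103]
0.037 [ 0.6549 -0.1682  0.037 ] [ 0.6619 -0.1789  0.0123]
```

```bash
python3 -m crank '[{"jaw":100,"x":0,"y":-3,"z":45,"ax":0,"ay":0,"az":0.3},{"jaw":100,"x":0,"y":0,"z":50,"ax":0,"ay":0,"az":0},{"jaw":100,"x":0,"y":0,"z":50,"ax":0,"ay":0,"az":0},{"jaw":100,"x":0,"y":0,"z":35,"ax":0,"ay":0,"az":0},{"jaw":100,"x":0,"y":0,"z":15,"ax":0,"ay":0,"az":0},{"jaw":100,"x":0,"y":0,"z":0,"ax":0,"ay":0,"az":0},{"jaw":100,"x":0,"y":0,"z":0,"ax":0,"ay":0,"az":0}]' && python3 go.py 0.57 -0.021 0.012 0.73
```

```text
t: 2.9
eef_pos: [0.4889, -0.0225, 0.0146]
tool_rot: [0.0, 1.0, 0.005, 0.001]
contact_force: [0.1, 0.4, 0.4]
gripper_width: 0.996
t 2.9 pos [ 0.4889 -0.0225  0.0146] q [ 0.12  0.48 -0.24  2.13  0.21  0.56 -1.84] F [0.1 0.4 0.4] w 0.9962457439571465
shift now-axes [81.1 -0.7  2.8]  in goal axes [81.1 -0.5  2.6]  turn deg [ 0.   -0.13 -0.15]
```

```bash
python3 -m crank '[{"jaw":100,"x":10,"y":0,"z":0,"ax":0,"ay":0,"az":0},{"jaw":100,"x":6,"y":0,"z":0,"ax":0,"ay":0,"az":0},{"jaw":100,"x":6,"y":0,"z":0,"ax":0,"ay":0,"az":0},{"jaw":100,"x":6,"y":0,"z":0,"ax":0,"ay":0,"az":0},{"jaw":100,"x":6,"y":0,"z":0,"ax":0,"ay":0,"az":0},{"jaw":100,"x":6,"y":0,"z":0,"ax":0,"ay":0,"az":0},{"jaw":100,"x":6,"y":0,"z":0,"ax":0,"ay":0,"az":0},{"jaw":100,"x":6,"y":0,"z":0,"ax":0,"ay":0,"az":0},{"jaw":100,"x":6,"y":0,"z":0,"ax":0,"ay":0,"az":0},{"jaw":100,"x":5,"y":0,"z":0,"ax":0,"ay":0,"az":0},{"jaw":100,"x":0,"y":0,"z":0,"ax":0,"ay":0,"az":0}]' && python3 go.py 0.57 -0.021 0.012 0.73; python3 -c "
from h import *
snap('wrist','w2')"
```

```text
t: 4.28
eef_pos: [0.5511, -0.022, 0.0137]
tool_rot: [0.0, 1.0, 0.005, -0.0]
contact_force: [-2.0, -0.8, 4.7]
gripper_width: 0.998
t 4.275 pos [ 0.5511 -0.022   0.0137] q [ 0.11  0.55 -0.24  1.98  0.21  0.63 -1.82] F [-2.  -0.8  4.7] w 0.9984962532608892
shift now-axes [18.9 -0.8  1.7]  in goal axes [18.9 -0.8  1.7]  turn deg [ 0.02  0.   -0.18]
```

View pics/w2.png

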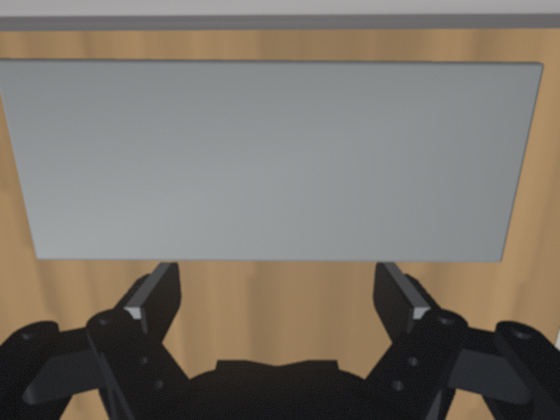

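The duct is now parallel with the fence and close to it: its far top edge is at row 61–64, and the fence's top and bottom edges are at about rows 17 and 30.

Run:
```python
from h import *
L=load('w2')
for z,ps in [(.052,[(2,61),(540,64),(270,62),(40,258),(500,261)]),(.012,[(20,31),(540,28),(280,29)]),(.037,[(20,18),(540,15)])]:
    for u,v in ps: print(z,world(L,u,v,z).round(4))
```

```text
0.052 [0.6393 0.0766 0.052 ]
0.052 [ 0.6401 -0.1168  0.052 ]
0.052 [ 0.6398 -0.0195  0.052 ]
0.052 [0.5622 0.0778 0.052 ]
0.052 [ 0.5625 -0.1179  0.052 ]
0.012 [0.6574 0.0964 0.012 ]
0.012 [ 0.6609 -0.143   0.012 ]
0.012 [ 0.6594 -0.0233  0.012 ]
0.037 [0.6567 0.0777 0.037 ]
0.037 [ 0.6597 -0.1239  0.037 ]
```

```bash
python3 -m crank '[{"jaw":100,"x":5,"y":0,"z":0,"ax":0,"ay":0,"az":0},{"jaw":100,"x":5,"y":0,"z":0,"ax":0,"ay":0,"az":0},{"jaw":100,"x":4,"y":0,"z":0,"ax":0,"ay":0,"az":0},{"jaw":100,"x":3,"y":0,"z":0,"ax":0,"ay":0,"az":0},{"jaw":100,"x":2,"y":0,"z":0,"ax":0,"ay":0,"az":0},{"jaw":100,"x":0,"y":0,"z":0,"ax":0,"ay":0,"az":0}]' && python3 go.py 0.57 -0.021 0.012 0.73
```

```text
t: 5.08
eef_pos: [0.5681, -0.0219, 0.0136]
tool_rot: [0.0, 1.0, 0.005, -0.002]
contact_force: [-7.9, 0.4, 10.3]
gripper_width: 1.0
t 5.075 pos [ 0.5681 -0.0219  0.0136] q [ 0.11  0.57 -0.24  1.94  0.21  0.66 -1.82] F [-7.9  0.4 10.3] w 0.9998595193516527
shift now-axes [ 1.9 -0.9  1.5]  in goal axes [ 1.9 -0.9  1.6]  turn deg [ 0.05  0.2  -0.17]
```

```bash
python3 -m crank '[{"jaw":100,"x":2,"y":0,"z":0,"ax":0,"ay":0,"az":0},{"jaw":100,"x":1,"y":0,"z":0,"ax":0,"ay":0,"az":0},{"jaw":100,"x":0,"y":0,"z":0,"ax":0,"ay":0,"az":0},{"jaw":100,"x":0,"y":0,"z":0,"ax":0,"ay":0,"az":0}]' && python3 go.py 0.57 -0.021 0.012 0.73; python3 -c "
from h import *
snap('wrist','w3')"
```

```text
t: 5.58
eef_pos: [0.5684, -0.022, 0.0134]
tool_rot: [0.001, 1.0, 0.005, -0.004]
contact_force: [-15.4, -1.0, 17.8]
gripper_width: 1.001
t 5.575 pos [ 0.5684 -0.022   0.0134] q [ 0.11  0.58 -0.24  1.93  0.21  0.66 -1.82] F [-15.4  -1.   17.8] w 1.001012969795348
shift now-axes [ 1.7 -1.   1.4]  in goal axes [ 1.7 -1.   1.4]  turn deg [ 0.09  0.48 -0.16]
```

View pics/w3.png

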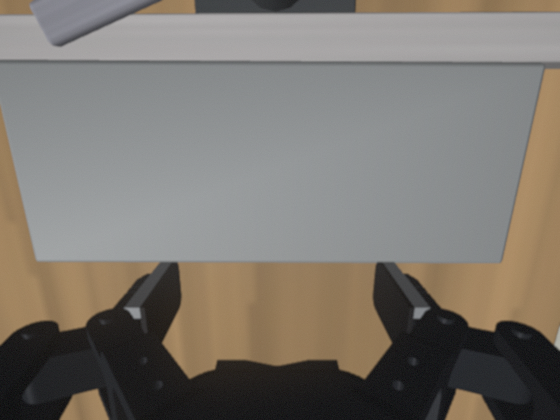

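The arm stalled at 15 N. The duct's far edge (rows 62–65) meets the fence edge all along, and the finger tip at about (60,40) lies over the fence only.

```bash
python3 - <<'E'
from h import *
L=load('w3')
for z,ps in [(.052,[(2,62),(542,65),(38,260),(500,262)]),(.012,[(558,66)]),(.037,[(552,63)])]:
    for u,v in ps: print(z,world(L,u,v,z).round(4))
E
python3 -m crank '[{"jaw":100,"x":-3,"y":0,"z":0,"ax":0,"ay":0,"az":0},{"jaw":100,"x":-12,"y":0,"z":0,"ax":0,"ay":0,"az":0},{"jaw":100,"x":-10,"y":0,"z":0,"ax":0,"ay":0,"az":0},{"jaw":100,"x":0,"y":0,"z":-30,"ax":0,"ay":0,"az":0},{"jaw":100,"x":0,"y":0,"z":-60,"ax":0,"ay":0,"az":0},{"jaw":100,"x":0,"y":0,"z":-60,"ax":0,"ay":0,"az":0},{"jaw":100,"x":0,"y":0,"z":-50,"ax":0,"ay":0,"az":0},{"jaw":100,"x":0,"y":0,"z":0,"ax":0,"ay":0,"az":0}]'; python3 go.py 0.698 -0.021 0.21 0.73; python3 -c "
from h import *
snap('wrist','w4')"
```

```text
0.052 [0.6563 0.0758 0.052 ]
0.052 [ 0.6572 -0.1168  0.052 ]
0.052 [0.5791 0.0785 0.052 ]
0.052 [ 0.5798 -0.1178  0.052 ]
0.012 [ 0.662  -0.1546  0.012 ]
0.037 [ 0.6599 -0.1319  0.037 ]
t: 6.62
eef_pos: [0.5502, -0.0217, 0.2176]
tool_rot: [0.0, 1.0, 0.005, 0.004]
contact_force: [0.4, -0.3, -0.7]
gripper_width: 1.0
t 6.625 pos [ 0.5502 -0.0217  0.2176] q [ 0.17  0.28 -0.3   1.84  0.09  1.03 -1.72] F [ 0.4 -0.3 -0.7] w 0.9996453106925686
shift now-axes [147.7   0.7   8.9]  in goal axes [147.8   1.2   7.6]  turn deg [ 0.01 -0.49 -0.19]
```

View pics/w4.png

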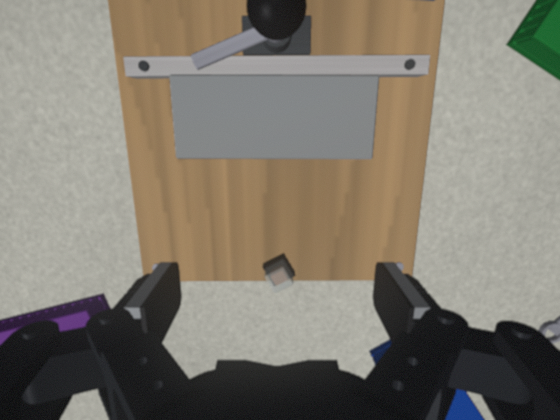

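The duct lies flush along the fence from (170,76) to (378,75), and the ball centre is near (276,8). I'll go above the ball next. It sits at the picture edge here, so I'll use depth to refine it.

```bash
python3 - <<'E'
from h import *
L=load('w4')
print(world(L,276,9,.115).round(4), world(L,276,9).round(4))
for u,v in [(171,76),(378,75)]: print(world(L,u,v,.052).round(4))
E
python3 -m crank '[{"jaw":100,"x":45,"y":0,"z":0,"ax":0,"ay":0,"az":0},{"jaw":100,"x":45,"y":0,"z":0,"ax":0,"ay":0,"az":0},{"jaw":100,"x":0,"y":0,"z":0,"ax":0,"ay":0,"az":0}]'; python3 go.py 0.698 -0.021 0.21 0.73; python3 -c "
from h import *
snap('wrist','w5')"
```

```text
[ 0.6951 -0.0208  0.115 ] [ 0.6894 -0.0209  0.1354]
[0.6554 0.0783 0.052 ]
[ 0.6581 -0.1177  0.052 ]
t: 7.05
eef_pos: [0.6386, -0.0209, 0.2103]
tool_rot: [-0.0, 1.0, 0.005, -0.001]
contact_force: [-1.6, -0.2, -0.9]
gripper_width: 1.0
t 7.05 pos [ 0.6386 -0.0209  0.2103] q [ 0.14  0.43 -0.28  1.63  0.13  1.1  -1.73] F [-1.6 -0.2 -0.9] w 1.0001697720338198
shift now-axes [59.4  0.7  0.1]  in goal axes [59.4  0.9  0.3]  turn deg [-0.04  0.17 -0.18]
```

View pics/w5.png

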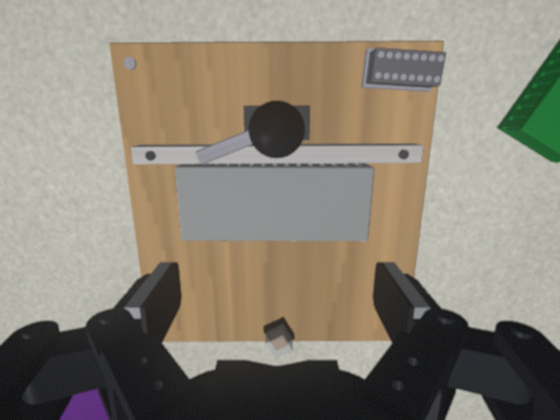

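The ball centre is at (276,129) and the finger end at (205,156). I'll fit the ball from the depth.

```bash
python3 - <<'E'
from h import *
from scipy.optimize import least_squares
L=load('w5')
print(world(L,276.5,129,.115).round(4))
P=np.array([world(L,u,v) for u in range(258,296,3) for v in range(110,149,3)])
P=P[(P[:,2]>.1)&(P[:,2]<.145)]
s=least_squares(lambda c:np.linalg.norm(P-c,axis=1)-.022,[.698,-.021,.115],loss='soft_l1',f_scale=.001).x
print(len(P),s.round(4)); t=world(L,203,156,.058); k=t-s;print('clamp~',np.arctan2(-k[0],k[1])-.013)
E
python3 go.py 0.698 -0.021 0.092 0.73
```

```text
[ 0.6975 -0.021   0.115 ]
169 [ 0.6973 -0.0207  0.1148]
clamp~ 0.37400851031393645
t 7.1 pos [ 0.637  -0.0209  0.2105] q [ 0.14  0.43 -0.28  1.63  0.13  1.1  -1.73] F [-1.4  0.  -0.7] w 1.0017457786213606
shift now-axes [ 61.4   0.7 118.3]  in goal axes [ 61.    0.8 118.5]  turn deg [-0.02  0.23 -0.17]
```

```bash
python3 -m crank '[{"jaw":100,"x":40,"y":0,"z":0,"ax":0,"ay":0,"az":0},{"jaw":100,"x":20,"y":0,"z":0,"ax":0,"ay":0,"az":0},{"jaw":100,"x":0,"y":0,"z":40,"ax":0,"ay":0,"az":0},{"jaw":100,"x":0,"y":0,"z":40,"ax":0,"ay":0,"az":0},{"jaw":100,"x":0,"y":0,"z":28,"ax":0,"ay":0,"az":0},{"jaw":100,"x":0,"y":0,"z":10,"ax":0,"ay":0,"az":0},{"jaw":100,"x":0,"y":0,"z":0,"ax":0,"ay":0,"az":0},{"jaw":100,"x":0,"y":0,"z":0,"ax":0,"ay":0,"az":0}]'; python3 go.py 0.6974 -0.021 0.092 0.73
```

```text
t: 8.1
eef_pos: [0.6984, -0.0204, 0.0968]
tool_rot: [-0.0, 1.0, 0.005, 0.001]
contact_force: [1.0, 0.1, 0.2]
gripper_width: 1.001
t 8.1 pos [ 0.6984 -0.0204  0.0968] q [ 0.11  0.63 -0.25  1.57  0.18  0.96 -1.76] F [1.  0.1 0.2] w 1.0009212054570988
shift now-axes [-1.1  0.6  4.8]  in goal axes [-1.   0.6  4.8]  turn deg [-0.   -0.12 -0.19]
```

```bash
python3 -m crank '[{"jaw":100,"x":-1,"y":0,"z":4,"ax":0,"ay":0,"az":0},{"jaw":60,"x":0,"y":0,"z":0,"ax":0,"ay":0,"az":0},{"jaw":30,"x":0,"y":0,"z":0,"ax":0,"ay":0,"az":0},{"jaw":30,"x":0,"y":0,"z":0,"ax":0,"ay":0,"az":0},{"jaw":30,"x":0,"y":0,"z":0,"ax":0,"ay":0,"az":0},{"jaw":30,"x":0,"y":0,"z":0,"ax":0,"ay":0,"az":0}]' 60; python3 go.py 0.6974 -0.021 0.092 0.73
```

```text
t: 8.85
eef_pos: [0.6969, -0.0199, 0.0924]
tool_rot: [-0.0, 1.0, 0.005, 0.0]
contact_force: [-2.4, 1.8, 4.3]
gripper_width: 0.462
t 8.85 pos [ 0.6969 -0.0199  0.0924] q [ 0.11  0.64 -0.25  1.58  0.18  0.95 -1.76] F [-2.4  1.8  4.3] w 0.46214333351037895
shift now-axes [0.5 1.1 0.4]  in goal axes [0.5 1.1 0.4]  turn deg [-0.04 -0.03 -0.18]
```

```bash
python3 -m crank '[{"jaw":30,"x":0,"y":0,"z":0,"ax":0,"ay":0,"az":-5},{"jaw":30,"x":0,"y":0,"z":0,"ax":0,"ay":0,"az":-5},{"jaw":30,"x":0,"y":0,"z":0,"ax":0,"ay":0,"az":-5},{"jaw":30,"x":0,"y":0,"z":0,"ax":0,"ay":0,"az":-5},{"jaw":30,"x":0,"y":0,"z":0,"ax":0,"ay":0,"az":0}]'; python3 go.py 0.6974 -0.021 0.092 0.73; python3 -c "
from h import *
print(readout.get_obs()['torque'])
snap('wrist','w6')"
```

```text
t: 9.48
eef_pos: [0.6968, -0.0199, 0.0924]
tool_rot: [-0.0, 0.984, 0.179, 0.0]
contact_force: [-2.7, 0.8, 5.0]
gripper_width: 0.464
t 9.475 pos [ 0.6968 -0.0199  0.0924] q [ 0.16  0.65 -0.33  1.57  0.24  0.96 -1.46] F [-2.7  0.8  5. ] w 0.4636055513841891
shift now-axes [0.1 1.3 0.4]  in goal axes [0.6 1.1 0.4]  turn deg [-0.05 -0.03 19.88]
[0.41956845 0.63632864 0.091576  ]
```

View pics/w6.png

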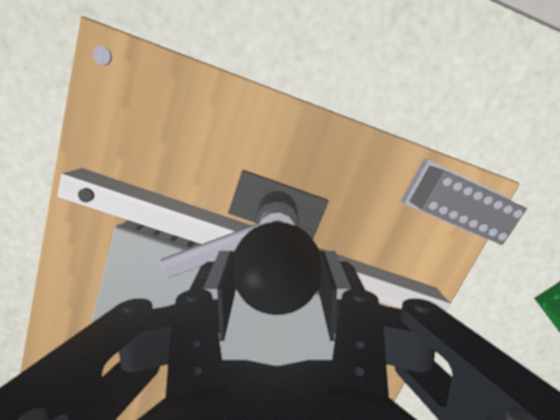

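The finger turns with the ball: its end at (170,268) has moved past the fence edge and over the duct. I'll carry on to the stop.

```bash
python3 -m crank '[{"jaw":30,"x":0,"y":0,"z":0,"ax":0,"ay":0,"az":-6},{"jaw":30,"x":0,"y":0,"z":0,"ax":0,"ay":0,"az":-6},{"jaw":30,"x":0,"y":0,"z":0,"ax":0,"ay":0,"az":-6},{"jaw":30,"x":0,"y":0,"z":0,"ax":0,"ay":0,"az":-6},{"jaw":30,"x":0,"y":0,"z":0,"ax":0,"ay":0,"az":-6},{"jaw":30,"x":0,"y":0,"z":0,"ax":0,"ay":0,"az":-6},{"jaw":30,"x":0,"y":0,"z":0,"ax":0,"ay":0,"az":-6},{"jaw":30,"x":0,"y":0,"z":0,"ax":0,"ay":0,"az":-4},{"jaw":30,"x":0,"y":0,"z":0,"ax":0,"ay":0,"az":-3},{"jaw":30,"x":0,"y":0,"z":0,"ax":0,"ay":0,"az":0}]'; python3 go.py 0.6974 -0.021 0.092 70; python3 -c "
from h import *
print(readout.get_obs()['torque'])
snap('wrist','w7')"
```

```text
t: 10.78
eef_pos: [0.6968, -0.0199, 0.0924]
tool_rot: [-0.0, 0.821, 0.571, 0.0]
contact_force: [-2.6, 1.1, 6.6]
gripper_width: 0.467
t 10.775 pos [ 0.6968 -0.0199  0.0924] q [ 0.29  0.68 -0.53  1.56  0.39  1.   -0.71] F [-2.6  1.1  6.6] w 0.46714865650503573
shift now-axes [-0.8  0.9  0.4]  in goal axes [-0.9  0.9  0.4]  turn deg [ 0.   -0.04 -0.42]
[0.30478905 0.757638   0.12422053]
```

View pics/w7.png

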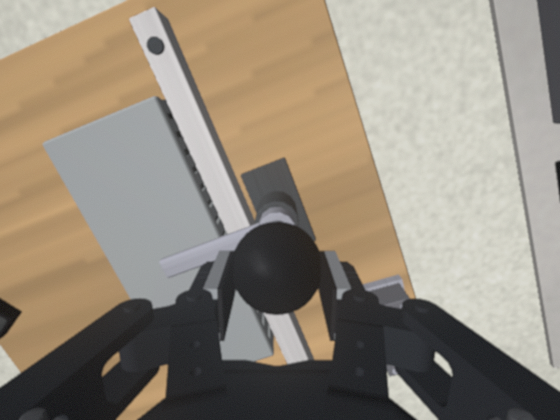

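There is no slip: the finger sits in the same place relative to the gripper and now lies across the duct. I'll turn a little further to feel the stop.

```bash
python3 -m crank '[{"jaw":30,"x":0,"y":0,"z":0,"ax":0,"ay":0,"az":-3},{"jaw":30,"x":0,"y":0,"z":0,"ax":0,"ay":0,"az":-2},{"jaw":30,"x":0,"y":0,"z":0,"ax":0,"ay":0,"az":0},{"jaw":30,"x":0,"y":0,"z":0,"ax":0,"ay":0,"az":0}]'; python3 -c "
from h import *
print(readout.get_obs()['torque'])"
python3 -m crank '[{"jaw":100,"x":0,"y":0,"z":0,"ax":0,"ay":0,"az":0},{"jaw":100,"x":0,"y":0,"z":0,"ax":0,"ay":0,"az":0},{"jaw":100,"x":0,"y":0,"z":0,"ax":0,"ay":0,"az":0},{"jaw":100,"x":0,"y":0,"z":0,"ax":0,"ay":0,"az":0},{"jaw":100,"x":0,"y":0,"z":-30,"ax":0,"ay":0,"az":0},{"jaw":100,"x":0,"y":0,"z":-50,"ax":0,"ay":0,"az":0},{"jaw":100,"x":0,"y":0,"z":-50,"ax":0,"ay":0,"az":0},{"jaw":100,"x":-50,"y":0,"z":0,"ax":0,"ay":0,"az":0},{"jaw":100,"x":-50,"y":0,"z":0,"ax":0,"ay":0,"az":0},{"jaw":100,"x":0,"y":0,"z":0,"ax":0,"ay":0,"az":0}]'; python3 -c "
from h import *
snap('wrist','w8')"
```

```text
t: 11.32
eef_pos: [0.6976, -0.0173, 0.0927]
tool_rot: [-0.001, 0.795, 0.606, 0.002]
contact_force: [-1.4, 4.2, 3.4]
gripper_width: 0.465
[ 1.13066983 -0.11962086  0.06045044]
t: 12.58
eef_pos: [0.6688, -0.1241, 0.221]
tool_rot: [0.001, 0.798, 0.602, -0.002]
contact_force: [0.2, -0.1, -0.1]
gripper_width: 1.002
```

View pics/w8.png

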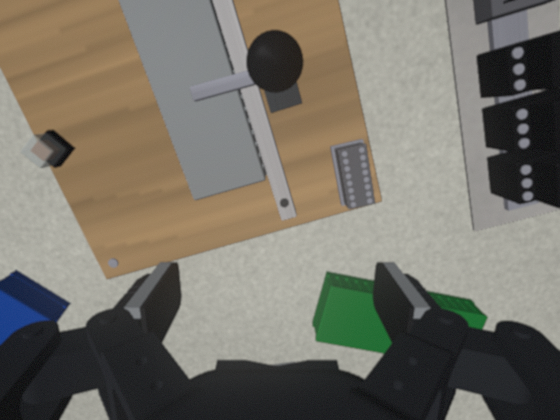

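The finger from (193,94) to (245,80) lies across the fence and the duct, and the gripper is clear. I'll check the numbers.

Run:
```python
from h import *
snap('top','top9'); 
L=load('w8'); w=lambda u,v,z:world(L,u,v,z)
a,b=w(194,93.5,.061),w(245,80,.061); f1,f2=w(281,219,.037),w(213,4,.037)
fy=(f2-f1)/np.linalg.norm(f2-f1); fx=np.array([fy[1],-fy[0],0]); d=a-b
print('clamp',np.arctan2(-d@fx,d@fy),'fence yaw',np.arctan2(-fy[0],fy[1]))
for u,v in [(265,180),(192,199)]: p=w(u,v,.052);print(p.round(4),'jig x',(p-f1)@fx)
print(readout.get_obs()['contact_force'])
im=cv2.imread('pics/top9.png')[115:245,225:355]; cv2.imwrite('pics/crop9.png',cv2.resize(im,None,fx=4.6,fy=4.6,interpolation=cv2.INTER_CUBIC))
```

```text
clamp 1.5168951409807616 fence yaw 0.01613520054885512
[ 0.6582 -0.1189  0.052 ] jig x -0.002407269234447524
[ 0.5781 -0.1172  0.052 ] jig x -0.08248568862032697
[-0.27377203  1.24333663 -0.52209289]
```

View pics/crop9.png

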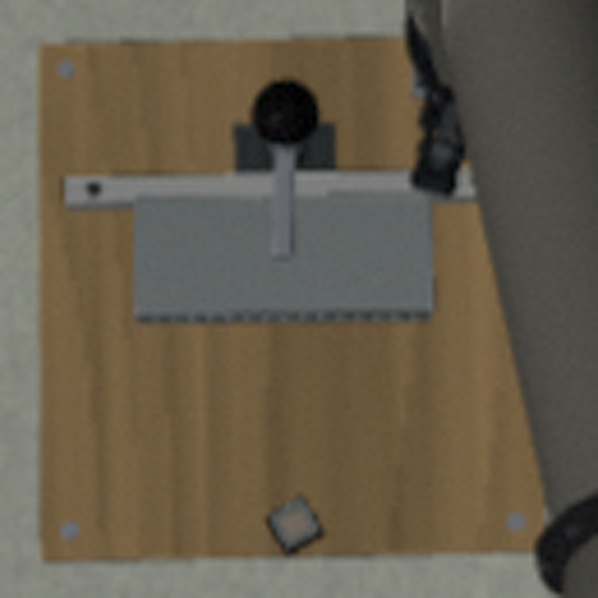

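The view agrees: finger across the duct, duct at the fence, relay in place. I'll cross-check the flush gap with depth before handing in.

Run:
```python
from h import *
for f in ('w5','w8'):
    L=load(f); d=L['d']; v,u=np.mgrid[0:420,0:560]
    r=np.stack([(u-L['cx'])/L['fx'],(v-L['cy'])/L['fy'],np.ones_like(d)],-1)*d[...,None]-L['t']
    P=(r@L['R']); P=P[d>0]; g=.0145
    X=(P[:,0]-.660)*np.cos(g)+(P[:,1]+.021)*np.sin(g); Y=-(P[:,0]-.66)*np.sin(g)+(P[:,1]+.021)*np.cos(g); Z=P[:,2]
    for y0,y1 in [(-.14,-.11),(-.097,-.06),(-.06,-.03),(.05,.075),(.075,.097),(.11,.14)]:
        m=(Y>y0)&(Y<y1); top=m&(abs(Z-.037)<.002)&(abs(X-.01)<.03); side=m&(Z>.041)&(Z<.049)&(abs(X)<.02); lid=m&(abs(Z-.052)<.002)&(X>-.1)&(X<.02)
        q=lambda s:np.percentile(X[s]*1000,[2,50,98]).round(1) if s.sum()>5 else None
        print(f,(y0,y1),'fence top',q(top),'duct side',q(side),'lid',q(lid))
```

```text
w5 (-0.14, -0.11) fence top [-0.5  8.9 17.1] duct side [ 4.7  8.4 12.2] lid None
w5 (-0.097, -0.06) fence top [-2.3  8.2 17.2] duct side [-2.7 -2.4 -2.1] lid [-79.8 -39.8  -3.2]
w5 (-0.06, -0.03) fence top [-2.1  8.3 17.4] duct side [-2.4 -2.1 -1.9] lid [-79.7 -39.6  -2.9]
w5 (0.05, 0.075) fence top [-1.3  2.5 16.9] duct side [-1.3 -0.9 -0.7] lid [-78.1 -38.4  -2.2]
w5 (0.075, 0.097) fence top [-0.5  8.9 17.1] duct side [-1.  -0.7 -0.6] lid [-78.  -38.2  -2.1]
w5 (0.11, 0.14) fence top [-0.2  9.1 17.3] duct side [ 5.8  7.2 11.6] lid None
w8 (-0.14, -0.11) fence top [-0.7  8.1 16.6] duct side None lid None
w8 (-0.097, -0.06) fence top [-0.8  7.9 16.6] duct side [-2.9 -2.7 -2.4] lid [-80.2 -41.5  -4.1]
w8 (-0.06, -0.03) fence top [-0.7  8.1 16.7] duct side [-2.6 -2.4 -2.1] lid [-80.  -41.3  -3.9]
w8 (0.05, 0.075) fence top [-0.9  7.8 16.6] duct side [-2.3 -1.4 -1.2] lid [-78.9 -40.5  -3. ]
w8 (0.075, 0.097) fence top [-0.9  2.5  7.8] duct side None lid [-79.6 -58.2 -15.4]
w8 (0.11, 0.14) fence top None duct side None lid None
```

Both ends are within tolerance, but the right end shows a gap of about 2–2.7 mm against about 1 mm at the left. There's time left, so I'll nudge the right end with shut fingers to gain margin.

```bash
python3 -m crank '[{"jaw":0,"x":0,"y":0,"z":0,"ax":0,"ay":0,"az":10.4},{"jaw":0,"x":0,"y":0,"z":0,"ax":0,"ay":0,"az":10.4},{"jaw":0,"x":0,"y":0,"z":0,"ax":0,"ay":0,"az":10.4},{"jaw":0,"x":0,"y":0,"z":0,"ax":0,"ay":0,"az":10.4},{"jaw":0,"x":0,"y":0,"z":0,"ax":0,"ay":0,"az":10.4},{"jaw":0,"x":0,"y":0,"z":0,"ax":0,"ay":0,"az":10.4},{"jaw":0,"x":0,"y":0,"z":0,"ax":0,"ay":0,"az":10.4},{"jaw":0,"x":-50,"y":-11,"z":0,"ax":0,"ay":0,"az":0},{"jaw":0,"x":-50,"y":-11,"z":0,"ax":0,"ay":0,"az":0},{"jaw":0,"x":-25,"y":0,"z":0,"ax":0,"ay":0,"az":0},{"jaw":0,"x":0,"y":0,"z":0,"ax":0,"ay":0,"az":0}]'; python3 go.py 0.54 -0.101 0.026 0.83
```

```text
t: 14.05
eef_pos: [0.5435, -0.0972, 0.2217]
tool_rot: [0.0, 1.0, 0.016, -0.0]
contact_force: [-0.1, 0.8, 0.9]
gripper_width: -0.005
t 14.05 pos [ 0.5435 -0.0972  0.2217] q [ 0.36  0.29 -0.35  1.82  0.11  1.06 -1.58] F [-0.1  0.8  0.9] w -0.005004817620776495
shift now-axes [ -3.6   3.6 195.7]  in goal axes [ -3.5   3.8 195.7]  turn deg [0.01 0.   1.05]
```

```bash
python3 -m crank '[{"jaw":0,"x":-4,"y":4,"z":45,"ax":0,"ay":0,"az":1},{"jaw":0,"x":0,"y":0,"z":50,"ax":0,"ay":0,"az":0},{"jaw":0,"x":0,"y":0,"z":50,"ax":0,"ay":0,"az":0},{"jaw":0,"x":0,"y":0,"z":35,"ax":0,"ay":0,"az":0},{"jaw":0,"x":0,"y":0,"z":15,"ax":0,"ay":0,"az":0},{"jaw":0,"x":10,"y":0,"z":0,"ax":0,"ay":0,"az":0},{"jaw":0,"x":8,"y":0,"z":0,"ax":0,"ay":0,"az":0},{"jaw":0,"x":3,"y":0,"z":0,"ax":0,"ay":0,"az":0},{"jaw":0,"x":3,"y":0,"z":0,"ax":0,"ay":0,"az":0},{"jaw":0,"x":2,"y":0,"z":0,"ax":0,"ay":0,"az":0},{"jaw":0,"x":0,"y":0,"z":0,"ax":0,"ay":0,"az":0}]'; python3 go.py 0.57 -0.101 0.026 0.83
```

```text
t: 15.42
eef_pos: [0.5666, -0.1025, 0.0264]
tool_rot: [0.0, 1.0, 0.006, 0.0]
contact_force: [1.1, -0.6, 0.4]
gripper_width: -0.001
t 15.425 pos [ 0.5666 -0.1025  0.0264] q [ 0.29  0.57 -0.29  1.92  0.24  0.69 -1.7 ] F [ 1.1 -0.6  0.4] w -0.0014440561221838062
shift now-axes [ 3.4 -1.5  0.4]  in goal axes [ 3.4 -1.5  0.4]  turn deg [ 0.   -0.01 -0.09]
```

```bash
python3 -m crank '[{"jaw":0,"x":2,"y":0,"z":0,"ax":0,"ay":0,"az":0},{"jaw":0,"x":1,"y":0,"z":0,"ax":0,"ay":0,"az":0},{"jaw":0,"x":1,"y":0,"z":0,"ax":0,"ay":0,"az":0},{"jaw":0,"x":0,"y":0,"z":0,"ax":0,"ay":0,"az":0}]';python3 -m crank '[{"jaw":0,"x":1,"y":0,"z":0,"ax":0,"ay":0,"az":0},{"jaw":0,"x":1,"y":0,"z":0,"ax":0,"ay":0,"az":0},{"jaw":0,"x":0,"y":0,"z":0,"ax":0,"ay":0,"az":0}]'
```

```text
t: 15.92
eef_pos: [0.5693, -0.1027, 0.0259]
tool_rot: [0.0, 1.0, 0.006, -0.001]
contact_force: [-4.6, -1.2, 0.8]
gripper_width: 0.001
t: 16.3
eef_pos: [0.5693, -0.1026, 0.0257]
tool_rot: [0.0, 1.0, 0.006, -0.003]
contact_force: [-10.3, -0.3, 6.8]
gripper_width: 0.001
```

It stalled at once with rising force, so the duct is hard against the fence. I'll back off, rise and recheck.

```bash
python3 -m crank '[{"jaw":0,"x":-4,"y":0,"z":0,"ax":0,"ay":0,"az":0},{"jaw":0,"x":-12,"y":0,"z":0,"ax":0,"ay":0,"az":0},{"jaw":0,"x":-10,"y":0,"z":0,"ax":0,"ay":0,"az":0},{"jaw":0,"x":0,"y":0,"z":-40,"ax":0,"ay":0,"az":0},{"jaw":0,"x":0,"y":0,"z":-60,"ax":0,"ay":0,"az":0},{"jaw":0,"x":0,"y":0,"z":-60,"ax":0,"ay":0,"az":0},{"jaw":0,"x":30,"y":-30,"z":-30,"ax":0,"ay":0,"az":0},{"jaw":0,"x":50,"y":-40,"z":0,"ax":0,"ay":0,"az":0},{"jaw":0,"x":0,"y":0,"z":0,"ax":0,"ay":0,"az":0}]'
python3 - <<'E'
from h import *
snap('wrist','w9')
L=load('w9'); d=L['d']; v,u=np.mgrid[0:420,0:560]
r=np.stack([(u-L['cx'])/L['fx'],(v-L['cy'])/L['fy'],np.ones_like(d)],-1)*d[...,None]-L['t']
P=(r@L['R'])[d>0]; g=.0145
X=(P[:,0]-.660)*np.cos(g)+(P[:,1]+.021)*np.sin(g); Y=-(P[:,0]-.66)*np.sin(g)+(P[:,1]+.021)*np.cos(g); Z=P[:,2]
for y0,y1 in [(-.14,-.11),(-.097,-.06),(-.06,-.03),(.03,.06),(.06,.097),(.11,.14)]:
    m=(Y>y0)&(Y<y1)
    q=lambda s:np.percentile(X[s]*1000,[2,50,98]).round(1) if s.sum()>5 else None
    print((y0,y1),'fence',q(m&(abs(Z-.037)<.002)&(abs(X-.01)<.03)),'side',q(m&(Z>.041)&(Z<.049)&(abs(X)<.02)))
f=(Z>.059)&(Z<.064)&(abs(Y)<.05)&(X<.015)&(X>-.06)
p=np.polyfit(X[f],Y[f],1); print('finger n',f.sum(),'clamp',np.pi/2+np.arctan(p[0]),X[f].min(),readout.get_obs()['contact_force'])
E
```

```text
t: 17.42
eef_pos: [0.6268, -0.0274, 0.2167]
tool_rot: [-0.002, 1.0, 0.01, 0.001]
contact_force: [-1.5, 0.2, -0.8]
gripper_width: -0.004
(-0.14, -0.11) fence [-0.6  8.7 16.9] side [ 4.3  9.2 12. ]
(-0.097, -0.06) fence [-0.8  8.5 16.7] side [-0.8 -0.7 -0.6]
(-0.06, -0.03) fence [-0.9  8.4 16.6] side [-0.9 -0.7 -0.6]
(0.03, 0.06) fence [-0.4  8.1 17.1] side None
(0.06, 0.097) fence [-0.5  8.7 17. ] side [-1.2 -1.  -0.9]
(0.11, 0.14) fence [ 0.4  8.7 16.8] side None
finger n 743 clamp 1.5329598533759177 -0.04408389478631326 [-0.49965742 -1.37743999  0.66396219]
```

Both ends are now within about 1 mm of the fence, the clamp reads about 1.53 rad, and the robot is clear.

```bash
python3 -c "
from h import *
print(ticket.hand_in())"
```

```text
the job is handed in; nothing more can be done
None
```

I pushed the duct flush against the fence with the open fingers, then turned the ball knob to its stop by gripping the ball. The job was handed in at about 17.5 s and gave no verdict.

- **Correction along the way:** after I turned the knob, a depth check showed the duct's right end about 2–2.7 mm off the fence, still inside the 4 mm limit. I nudged that end home with the fingers shut, which stalled against the fence at about 10 N.
- **Duct:** the last depth check put both ends of its long side within about 1 mm of the fence face.
- **Knob and finger:** the finger lies across the duct, with the knob reading about 1.53 rad by depth and 1.52 by image against a stop of 1.57. When I turned a few degrees further, the tool shifted about 2.6 mm, which I took as the stop.
- **Bystanders:** the relay and terminals looked unmoved in the last pictures viewed, taken before the nudge. I did not measure the other bystanders again, but the arm never came near them.
- **One odd reading:** during the first push the wrist showed an unexplained upward force, rising to about 18 N. It was gone once I backed off.

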